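# Take the filter cover off a nail-dust extractor

## Robot

A 7-joint arm with a two-finger parallel gripper is mounted at the origin on the work surface. World frame = base frame: x ahead of the robot, y to its left, z up, the work surface at z = 0. Lengths are in m, angles in rad, forces in N, time in s.
With the tool pointing down it reaches from about 0.4 to 0.85 m from the base axis. Payload 10.4 kg.
Tool frame: the origin (TCP) lies at the very end of the fingers, on their centre line; the grasp point (between the pads) lies 19 mm behind it; z points along the fingers, y is the line along which they close (so a half turn about z gives the same grasp; the last joint's range is limited). The gripper opens to 87 mm and grips with 3 to 60 N. Pads are 19 mm wide; open, the fingers measure 117 mm over their backs; the gripper's body (75 mm by 190 mm) begins 51 mm behind the grasp point.
Start: joints at [1.202, 0.332, -0.065, 1.46, 0.022, 1.35, -0.088], TCP at [0.212, -0.588, 0.223] pointing down, gripper open.
Joint ranges: [-2.6, 2.6], [-0.5, 2.12], [-1.47, 1.34], [0.16, 2.42], [-1.27, 4.41], [0.06, 2.06], [-2.6, 2.6]. Speed limits (rad/s): [2.22, 2.22, 2.79, 2.79, 3.14, 3.14, 3.14].

## Interface

Orientations are given as a unit quaternion [w, x, y, z].
In Python, from station import env gives the robot as it stands.
- The arm moves only by the tool drive_tool, never from a script. Its arguments are lists of equal length, an entry for each row: "gripper": the finger opening in mm, from 0 to 87; "translation": the shift along the world's x, y, z in mm, a list of three; "roll": the turn about the world's z in degrees. In form: {"gripper": [gripper, ...], "translation": [[tx, ty, tz], ...], "roll": [roll, ...]}. A call has 1 to 12 rows; each row is the pose to reach, as a shift and turn from the pose commanded when the call began; what a row does not reach only later rows make up. A row lasts 1/8 s, in which the tool goes at most 62.5 mm and 10.7 degrees, less where a joint would pass 70% of its speed; a pose out of reach is approached as far as the arm can. A call with a gripper value outside its range is refused whole. The fingers move at their own pace and stop on an object; the grip force is fixed at half the most. Time passes only in rows, so rows that repeat a pose let the fingers close. It gives the time, the measured TCP pose, the force, the opening and the grip force at its end, in the units of the state.
- env.read_state(): the state, without advancing time (a new reading comes with each control period).
- env.camera(name): name is "side" or "top"; returns a dict with "img" (384x512x3 uint8, red, green, blue), "fx", "fy", "cx", "cy" (pixels), "world_from_camera" (4x4, takes a point from camera to world coordinates). Camera axes: x right, y down, z forward; pixel columns grow to the right and rows downward; lengths in m; the calibration is good to about 2 mm. A picture is of the moment at which its call begins. There is no depth.
- env.close_job(): hands the job in; it is judged then, once.
The state is a dict: "clock": time; "joint_pos": joint angles; "qvel": joint speeds; "joint_efforts": joint torques, N m; "position": TCP position; "tool_rot": TCP orientation; "ft_force": force on the tool from outside, world axes, zero at the start; "wrist_torque": the same for the moment, N m; "finger_gap": finger opening in m; "gripper_force": force on a finger pad.
Only numpy, scipy, OpenCV 4.12 (cv2) and the standard library are available. Lean on these libraries where they do the work, as an engineer would, in place of code of your own. Each camera call takes 0.05 s, during which the arm holds its last target. There are 200 camera calls.

## Task

The filter of the nail-dust extractor is due for a change: loosen its two captive thumbscrews one after the other, turning each anticlockwise until its wing lies along its slot, then lift the cover plate off by its handle. Lay the cover down gently, flat and handle up, on the middle of the cork mat, and let it go. Leave the thumbscrews loosened and the other things on the table where they are.

Things in the scene. Friction and masses are not known exactly. Their poses are not given: they have to be found in the camera images.
- extractor: white nail-dust extractor, a flat box 200 (x) x 270 (y) x 60 mm high, fixed to the table at either side. Origin: centre of its underside; z up, y along its long side. Its flat top (z = 60 mm) carries the cover plate inside a rim 5 mm high with 4 mm play all round. The captive thumbscrews stand on it at x = 0: screw_left at y = +72 mm, screw_right at y = -72 mm.
- screw_left (a joint): quarter-turn thumbscrew at the extractor's y = +72 mm, which stays on the extractor. Angle in rad, growing anticlockwise from above: at 0 its wing lies along the extractor's y, across the slot, over the plate; at 1.571 (hard stop) along x, along the slot, and the plate lifts off over it (passes from about 1.25). Starts at 0.1 to 0.45. Friction 0.06 N m, no spring.
- screw_right (a joint): the same thumbscrew at the extractor's y = -72 mm; same meaning of the value, also loosened anticlockwise.
- screw_left_grip (a point): on the axis of the left thumbscrew, 28 mm above the extractor's top, where to grip its upright brass wing. The point turns with the wing: length 46 mm along its y (34 mm in the topmost 8 mm), thickness 12 mm along its x. The wing reaches from 6.5 to 38.5 mm above the extractor's top (the plate's upper face is at 4 mm).
- screw_right_grip (a point): the same point on the right thumbscrew, same wing.
- cover: loose steel-grey cover plate 110 (x) x 200 (y) x 4 mm, 0.2 to 0.45 kg, lying on the extractor, axes along the extractor's. Origin: centre of its underside. Slots 58 (x) x 26 (y) mm at y = +72 and -72 mm, with the thumbscrews standing through them. It must rise 40 mm to clear the wings. In its middle stands a bridge handle.
- cover_handle (a point): middle of the handle's bar, 33 mm above the plate's underside; axes as the cover's. Bar 72 mm long along x, 14 mm thick (y), 14 mm high, its top 40 mm above the plate's underside, open below between two feet.
- mat: cork mat 200 (x) x 280 (y) x 5 mm, fixed on the table at the other side from the extractor. Origin: centre of its underside; z up.
- polish: bystander: small clear glass bottle with black cap, 32 mm wide, 68 mm high, standing in front of the extractor. Origin: centre of its underside.
- cream: bystander: white jar, 64 mm wide, 45 mm high, standing in front of the mat. Origin: centre of its underside.
- palette: bystander: flat black case 60 x 100 x 14 mm behind the extractor. Origin: centre of its underside.
- carton: bystander: small white carton 45 x 75 x 60 mm high behind the mat. Origin: centre of its underside.
- brush: bystander: brush 150 mm long lying between the extractor and the mat. Origin: on its underside, handle towards its -x.
Things that resemble listed ones, but are neither listed nor needed, are in the scene too. Of the things shaped like the cover, the steel one is meant.

How it is judged:
By the outcome, as a careful person would: the job done as asked, in the order asked, and still so for the second after the job is handed in, with the robot touching nothing.
It also fails if it takes over 72 s, if anything falls off the work surface, if the arm or the gripper's body presses on something with over 40 N, if the wrist force passes 120 N, or if a joint passes its speed limit or range.

## Working session

There is one attempt and no reset: what is moved stays moved. The work goes in short steps, Python scripts to look and compute and a tool call to move; the robot and the scene stay as the last step left them, time stands still between calls to the robot, and variables do not carry over. Pictures are saved under pics/ and viewed, at most 10 in all, crops included, and the job is handed in when it is done.

Besides the shell and the picture viewer there is one more tool, called after ">>>" as name([rows], argument=value, ...), one row to a line, values as JSON. drive_tool: Moves the arm, as the interface text tells. Its arguments: {"type":"object","properties":{"gripper":{"type":"array","items":{"type":"number"}},"translation":{"type":"array","items":{"type":"array","items":{"type":"number"}}},"roll":{"type":"array","items":{"type":"number"}}},"required":["gripper","translation","roll"]}

```bash
mkdir -p pics; cat > h.py <<'E'
import numpy as np, cv2
from station import env
def shot(name,fn=None):
    c=env.camera(name)
    if fn: cv2.imwrite(fn,cv2.cvtColor(c["img"],cv2.COLOR_RGB2BGR))
    return c
def plane(c,u,v,z):
    T=np.array(c["world_from_camera"]);d=T[:3,:3]@np.array([(u-c["cx"])/c["fx"],(v-c["cy"])/c["fy"],1]);o=T[:3,3]
    return o+d*(z-o[2])/d[2]
def proj(c,p):
    q=np.linalg.inv(np.array(c["world_from_camera"]))@np.r_[p,1]
    return np.array([c["fx"]*q[0]/q[2]+c["cx"],c["fy"]*q[1]/q[2]+c["cy"]])
E
python3 - <<'E'
from h import *
for n in("top","side"):
    c=shot(n,f"pics/{n}0.png"); print(n,np.round(c["world_from_camera"],3).tolist(),c["fx"],c["cx"],c["cy"])
s=env.read_state(); print({k:np.round(v,3).tolist() for k,v in s.items()})
E
```

```text
top [[-0.014, -0.989, 0.149, 0.321], [-1.0, 0.015, 0.002, 0.03], [-0.004, -0.149, -0.989, 1.342], [0.0, 0.0, 0.0, 1.0]] 418.1069894306965 255.07285639183496 204.62793867430247
side [[-0.86, -0.244, 0.449, -0.115], [-0.51, 0.428, -0.746, 0.998], [-0.011, -0.87, -0.493, 0.749], [0.0, 0.0, 0.0, 1.0]] 426.0068278224985 258.516769028557 189.89038313057898
{'clock': 0.1, 'joint_pos': [1.202, 0.333, -0.065, 1.461, 0.022, 1.35, -0.089], 'qvel': [-0.0, -0.002, -0.0, -0.002, 0.0, 0.0, -0.0], 'joint_efforts': [0.002, -62.454, 0.025, -39.071, -0.061, 0.037, 0.0], 'position': [0.212, -0.588, 0.222], 'tool_rot': [-0.001, 0.985, 0.172, -0.0], 'ft_force': [0.558, 0.977, -0.187], 'wrist_torque': [0.015, 0.009, -0.001], 'gripper_force': 0.0, 'finger_gap': 0.087}
```

View pics/top0.png

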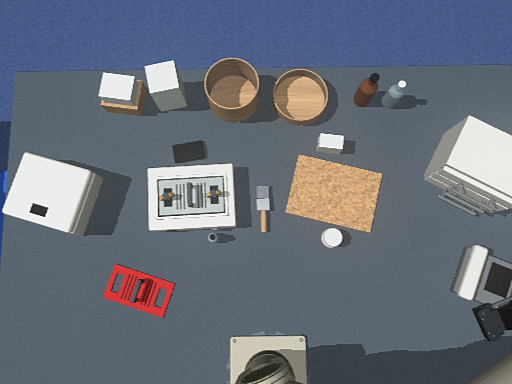

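View pics/side0.png

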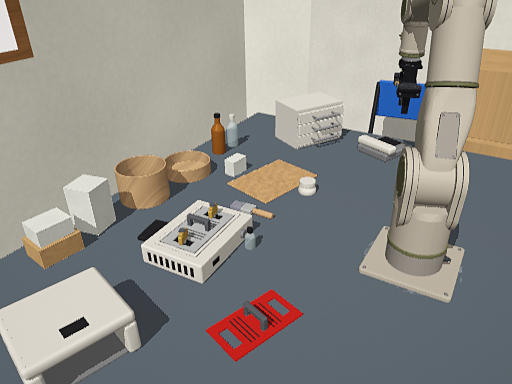

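The top view shows the steel cover on the extractor at about (192,196). Its lookalike is the red plate at (140,290), which is not wanted. The brass wings are at (168,197) on the left (+y) and (214,194) on the right. The mat is at (334,193), and the other white boxes at (52,195) and (480,165) are not the extractor. I choose the steel one on the slotted box and check it in a crop.

```bash
cat > m.py <<'E'
from h import *
def blobs(c,mask,amin,box):
    x0,y0,x1,y1=box; m=np.zeros_like(mask); m[y0:y1,x0:x1]=mask[y0:y1,x0:x1]
    cs,_=cv2.findContours(m,cv2.RETR_EXTERNAL,cv2.CHAIN_APPROX_NONE)
    return sorted([k for k in cs if cv2.contourArea(k)>=amin],key=cv2.contourArea)[::-1]
def rect(c,cnt,z):
    P=np.array([plane(c,u,v,z)[:2] for u,v in cnt.reshape(-1,2)],np.float32)
    (cx,cy),(w,h),a=cv2.minAreaRect(P)
    b=cv2.boxPoints(((cx,cy),(w,h),a)); e=max((b[1]-b[0],b[2]-b[1]),key=np.linalg.norm)
    ang=np.degrees(np.arctan2(e[1],e[0]))%180
    return np.round([cx,cy,w,h],4),round(float(ang),1)
E
python3 - <<'E'
from m import *
c=shot("top"); im=c["img"]; hsv=cv2.cvtColor(im,cv2.COLOR_RGB2HSV)
cv2.imwrite("pics/crop1.png",cv2.resize(cv2.cvtColor(im[155:245,140:245],cv2.COLOR_RGB2BGR),None,fx=6,fy=6,interpolation=cv2.INTER_NEAREST))
white=cv2.inRange(hsv,(0,0,190),(180,40,255))
for k in blobs(c,white,500,(135,155,245,245)): print("extr",rect(c,k,.065))
cork=cv2.inRange(hsv,(8,60,90),(25,255,255))
for k in blobs(c,cork,500,(275,140,400,245)): print("mat",rect(c,k,.005))
br=cv2.inRange(hsv,(10,110,60),(28,255,255))
for k in blobs(c,br,8,(150,165,235,225)): print("brass",k.reshape(-1,2).mean(0),rect(c,k,.0985))
E
```

```text
extr (array([0.5438, 0.2332, 0.1957, 0.2653]), 92.5)
mat (array([ 0.5595, -0.2223,  0.2809,  0.2   ]), 75.5)
brass [160.1 197.6] (array([0.5349, 0.319 , 0.0097, 0.0107]), 116.4)
```

View pics/crop1.png

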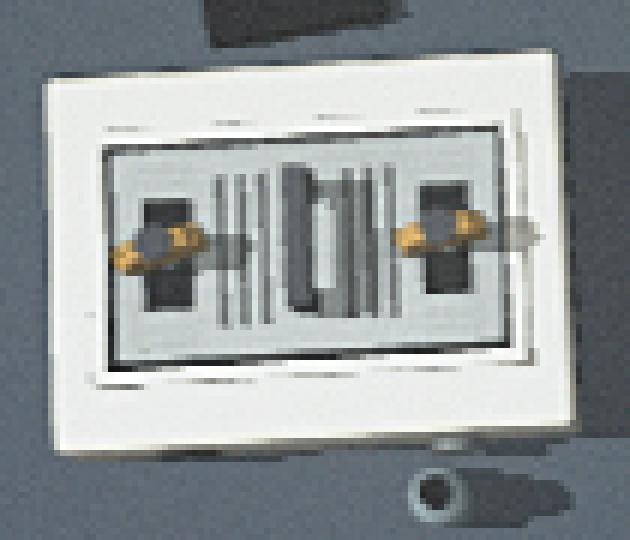

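The crop shows the steel cover lying on the extractor. Its two brass wings are at crop (160,246) and (441,232), each about 13–15° anticlockwise from the long side, and its bar is at crop (300,237). This is the cover I want. Next I refine the axes and wing angles.

```bash
python3 - <<'E'
from m import *
c=shot("top"); im=c["img"]; hsv=cv2.cvtColor(im,cv2.COLOR_RGB2HSV)
s=shot("side"); hs=cv2.cvtColor(s["img"],cv2.COLOR_RGB2HSV)
white=cv2.inRange(hsv,(0,0,215),(180,40,255))
k=blobs(c,white,500,(135,155,245,245))[0]; (p,a)=rect(c,k,.06); print("extr",p,a)
yaw=np.radians(a-90); R=np.array([[np.cos(yaw),-np.sin(yaw)],[np.sin(yaw),np.cos(yaw)]])
def mask(h,lo=80): return cv2.inRange(h,(8,lo,70),(30,255,255))
def stat(cam,h,box,z):
    x0,y0,x1,y1=box; v,u=np.nonzero(mask(h)[y0:y1,x0:x1]); P=np.array([plane(cam,a+x0,b+y0,z)[:2] for a,b in zip(u,v)])
    mid=P.mean(0); 
    # centre between the two end clusters
    _,l,ct=cv2.kmeans(P.astype(np.float32),2,None,(3,50,1e-6),5,cv2.KMEANS_PP_CENTERS)
    ct=ct[np.argsort(ct[:,1])]; d=ct[1]-ct[0]
    print(len(P),"centre",ct.mean(0).round(4),"len",np.linalg.norm(d).round(4),"ang from +y",(np.degrees(np.arctan2(d[1],d[0]))-90).round(1), "pix mean",u.mean()+x0,v.mean()+y0)
for nm,box,y in(("L",(155,185,180,205),.072),("R",(203,185,226,205),-.072)):
    print(nm,"expected axis",p[:2]+R@[0,y]); stat(c,hsv,box,.09)
    q=np.r_[p[:2]+R@[0,y],.085]; print(" side expects",proj(s,q).round(1)," top",proj(c,q).round(1))
v,u=np.nonzero(mask(hs)[195:255,165:230]); 
n,l,st,ce=cv2.connectedComponentsWithStats(mask(hs)[195:255,165:230])
print([(st[i].tolist(),(ce[i]+[165,195]).round(1).tolist()) for i in range(1,n) if st[i][4]>5])
E
```

```text
extr [0.5447 0.2334 0.1958 0.2634] 92.5
L expected axis [0.5415594  0.30533147]
45 centre [0.5403 0.3048] len 0.0307 ang from +y 16.4 pix mean 165.95555555555555 196.13333333333333
 side expects [182.1 235.2]  top [165.8 196.1]
R expected axis [0.5478406  0.16146853]
42 centre [0.547  0.1611] len 0.029 ang from +y 11.2 pix mean 212.85714285714286 193.35714285714286
 side expects [212.  209.7]  top [212.9 193.4]
[([0, 0, 5, 6, 20], [166.4, 196.9]), ([43, 8, 10, 16, 88], [212.1, 210.9]), ([13, 33, 10, 17, 104], [182.4, 236.5])]
```

>>> drive_tool([
  [25,35,0],
  [60,85,0],
  [95,135,0],
  [130,185,0],
  [165,235,0],
  [200,285,0],
  [235,335,0],
  [270,385,0],
  [300,430,0],
  [305,475,0],
  [308,520,0],
  [310,565,0],
], gripper=[87,87,87,87,87,87,87,87,87,87,87,87], roll=[4,8,12,16,20,24,28,32,36,40,44,48])

```text
clock: 1.75
position: [0.5218, -0.0216, 0.2226]
tool_rot: [0.0, 0.829, 0.559, 0.0]
ft_force: [0.8, 0.3, 0.2]
finger_gap: 0.0871
gripper_force: 0.0
```

>>> drive_tool([
  [3,45,0],
  [6,95,0],
  [9,145,0],
  [12,195,0],
  [14,245,0],
  [16,290,0],
  [18,318,0],
  [19,328,0],
  [19,328,-30],
  [19,328,-60],
  [19,328,-60],
  [19,328,-60],
], gripper=[87,87,87,70,50,50,50,50,50,50,50,50], roll=[5,10,15,20,25,30,35,38,38,38,38,38])

```text
clock: 3.25
position: [0.5415, 0.3047, 0.1639]
tool_rot: [0.0, 0.603, 0.797, 0.001]
ft_force: [1.6, 0.3, 1.1]
finger_gap: 0.0501
gripper_force: 0.0
```

```bash
python3 - <<'E'
from h import *
s=env.read_state(); print({k:np.round(v,4).tolist() for k,v in s.items()})
from scipy.spatial.transform import Rotation as R
w,x,y,z=s["tool_rot"]; m=R.from_quat([x,y,z,w]).as_matrix(); print(np.degrees(np.arctan2(m[1,1],m[0,1])),m[:,2])
c=shot("side"); cv2.imwrite("pics/s1.png",cv2.resize(cv2.cvtColor(c["img"][110:290,110:310],cv2.COLOR_RGB2BGR),None,fx=3.3,fy=3.3))
E
```

```text
{'clock': 3.25, 'joint_pos': [0.033, 0.4865, -0.8273, 1.5154, 0.3658, 1.2993, -0.5595], 'qvel': [-0.0037, -0.008, -0.0062, -0.0105, 0.0007, -0.0029, -0.0022], 'joint_efforts': [0.2202, -58.4007, -12.3485, -34.917, -0.0334, 0.0033, 0.0007], 'position': [0.5415, 0.3047, 0.1639], 'tool_rot': [0.0004, 0.6035, 0.7974, 0.0005], 'ft_force': [1.5592, 0.3206, 1.0567], 'wrist_torque': [0.0157, -0.1278, 0.0217], 'gripper_force': 0.0, 'finger_gap': 0.0501}
15.761058382595678 [ 1.22725316e-03  4.35350032e-04 -9.99999152e-01]
```

View pics/s1.png

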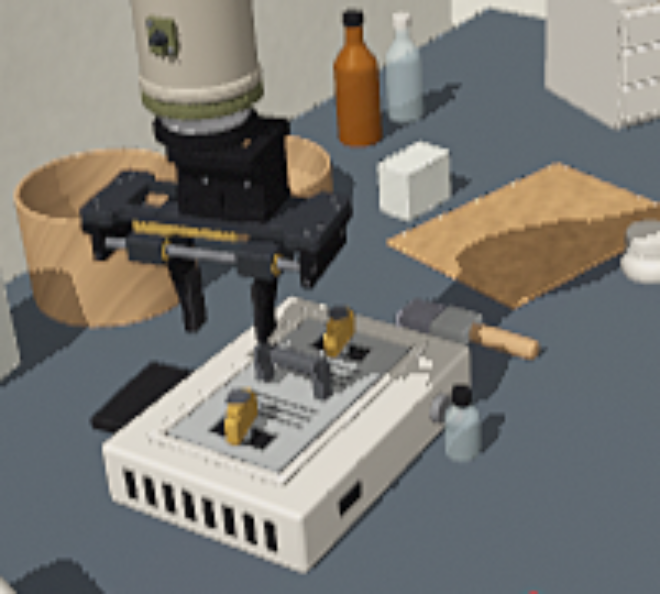

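The gripper hovers above the near (left) wing at crop (240,390), with the fingers at (190,325) and (265,335) astride it. I descend and close.

>>> drive_tool([
  [0,0,-20],
  [0,0,-45],
  [0,0,-70],
  [0,0,-85],
  [0,0,-92],
  [0,0,-92],
  [0,0,-92],
  [0,0,-92],
  [0,0,-92],
  [0,0,-92],
  [0,0,-92],
  [0,0,-92],
], gripper=[50,50,50,50,50,50,0,0,0,0,0,0], roll=[0,0,0,0,0,0,0,0,0,0,0,0])

```text
clock: 4.8
position: [0.5427, 0.3052, 0.0708]
tool_rot: [0.001, 0.603, 0.797, 0.002]
ft_force: [7.9, 3.2, -5.4]
finger_gap: 0.0118
gripper_force: 30.0
```

>>> drive_tool([
  [1,0,0],
  [1,0,0],
  [1,0,0],
  [1,0,0],
  [1,0,0],
  [1,0,0],
  [1,0,0],
  [1,0,0],
  [1,0,0],
  [1,0,0],
  [1,0,0],
  [1,0,0],
], gripper=[0,0,0,0,0,0,0,0,0,0,0,0], roll=[7,14,21,28,35,42,49,56,63,70,76,76])

```text
clock: 6.3
position: [0.5416, 0.3036, 0.0708]
tool_rot: [-0.001, -0.016, 1.0, -0.001]
ft_force: [-3.8, -6.3, 7.9]
finger_gap: 0.0119
gripper_force: 30.0
```

```bash
cat > st.py <<'E'
from h import *
from scipy.spatial.transform import Rotation as R
s=env.read_state(); w,x,y,z=s["tool_rot"]; m=R.from_quat([x,y,z,w]).as_matrix(); print("yaw",np.degrees(np.arctan2(m[1,1],m[0,1])).round(2),{k:np.round(s[k],3).tolist() for k in("position","joint_pos","ft_force","wrist_torque","finger_gap","clock")})
E
python3 st.py
```

```text
yaw 91.86 {'position': [0.542, 0.304, 0.071], 'joint_pos': [0.159, 0.688, -1.032, 1.596, 0.62, 1.221, 0.608], 'ft_force': [-3.809, -6.273, 7.878], 'wrist_torque': [-1.385, 0.913, 0.008], 'finger_gap': 0.012, 'clock': 6.3}
```

>>> drive_tool([
  [0,0,0],
  [0,0,0],
  [0,0,0],
  [0,0,25],
  [0,0,55],
  [0,0,90],
  [2,-40,90],
  [4,-90,90],
  [5,-130,90],
  [5,-143,90],
  [5,-143,90],
  [5,-143,90],
], gripper=[45,45,45,45,45,45,45,45,45,45,45,45], roll=[0,0,0,0,0,0,-10,-20,-30,-40,-50,-60])

```text
clock: 7.8
position: [0.5469, 0.1618, 0.1607]
tool_rot: [0.0, 0.489, 0.872, 0.0]
ft_force: [0.2, 0.9, 0.2]
finger_gap: 0.045
gripper_force: 0.0
```

>>> drive_tool([
  [0,0,0],
  [0,0,0],
  [0,0,0],
  [0,0,0],
  [0,0,0],
], gripper=[45,45,45,45,45], roll=[-8,-16,-16,-16,-16])

```text
clock: 8.43
position: [0.5469, 0.162, 0.1605]
tool_rot: [-0.0, 0.602, 0.798, 0.0]
ft_force: [-0.6, -0.7, -0.4]
finger_gap: 0.045
gripper_force: 0.0
```

```bash
python3 st.py; python3 - <<'E'
from h import *
c=shot("side"); cv2.imwrite("pics/s2.png",cv2.resize(cv2.cvtColor(c["img"][130:280,130:290],cv2.COLOR_RGB2BGR),None,fx=4,fy=4))
E
```

```text
yaw 15.92 {'position': [0.547, 0.162, 0.161], 'joint_pos': [0.358, 0.388, -0.891, 1.654, 0.315, 1.251, -0.32], 'ft_force': [-0.621, -0.694, -0.357], 'wrist_torque': [-0.013, -0.136, -0.007], 'finger_gap': 0.045, 'clock': 8.425}
```

View pics/s2.png

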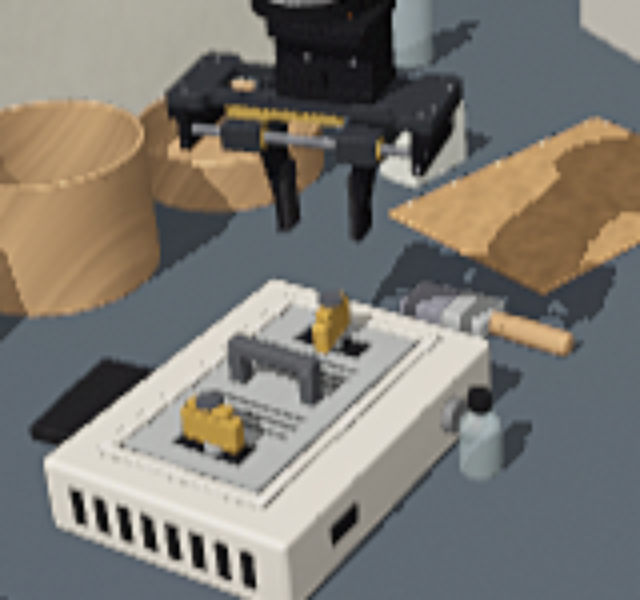

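The left wing at crop (212,425) now lies along its slot. The gripper hovers above the right wing at (330,320), which is still across.

>>> drive_tool([
  [0,0,-20],
  [0,0,-45],
  [0,0,-70],
  [0,0,-84],
  [0,0,-89],
  [0,0,-89],
  [0,0,-89],
  [0,0,-89],
  [0,0,-89],
  [0,0,-89],
  [0,0,-89],
  [0,0,-89],
], gripper=[45,45,45,45,45,45,0,0,0,0,0,0], roll=[0,0,0,0,0,0,0,0,0,0,0,0])

```text
clock: 9.98
position: [0.5487, 0.1627, 0.072]
tool_rot: [0.001, 0.603, 0.798, 0.002]
ft_force: [9.7, 4.6, -6.1]
finger_gap: 0.0117
gripper_force: 30.0
```

>>> drive_tool([
  [0,0,0],
  [0,0,0],
  [0,0,0],
  [0,0,0],
  [0,0,0],
  [0,0,0],
  [0,0,0],
  [0,0,0],
  [0,0,0],
  [0,0,0],
  [0,0,0],
  [0,0,0],
], gripper=[0,0,0,0,0,0,0,0,0,0,0,0], roll=[7,14,21,28,35,42,49,56,63,70,76,76])

```text
clock: 11.48
position: [0.5465, 0.1597, 0.0718]
tool_rot: [-0.001, -0.016, 1.0, -0.002]
ft_force: [-6.2, -8.9, 10.6]
finger_gap: 0.0118
gripper_force: 30.0
```

```bash
python3 st.py
```

```text
yaw 91.82 {'position': [0.546, 0.16, 0.072], 'joint_pos': [0.485, 0.606, -1.096, 1.734, 0.584, 1.173, 0.822], 'ft_force': [-6.221, -8.882, 10.632], 'wrist_torque': [-1.962, 1.233, 0.034], 'finger_gap': 0.012, 'clock': 11.475}
```

>>> drive_tool([
  [0,0,0],
  [0,0,0],
  [0,0,0],
  [0,0,25],
  [0,0,55],
  [0,0,90],
  [0,0,90],
  [0,0,90],
], gripper=[45,45,45,45,45,45,45,45], roll=[0,0,0,0,0,0,0,0])

```text
clock: 12.48
position: [0.5467, 0.1618, 0.161]
tool_rot: [-0.0, -0.016, 1.0, -0.0]
ft_force: [0.1, 0.3, 0.1]
finger_gap: 0.0449
gripper_force: 0.0
```

```bash
python3 st.py; python3 - <<'E'
from m import *
s=shot("side"); c=shot("top")
c["img"]=cv2.cvtColor(cv2.imread("pics/top0.png"),cv2.COLOR_BGR2RGB)
g=cv2.cvtColor(c["img"],cv2.COLOR_RGB2GRAY)
hd=(g[176:215,184:197]<110).astype(np.uint8)
m=np.zeros_like(g); m[176:215,184:197]=hd
for k in blobs(c,m,20,(0,0,512,384)): print(k.reshape(-1,2).min(0),k.reshape(-1,2).max(0),rect(c,k,.1))
p=plane(c,189.8,194.5,.1);print(p)
# side: dark handle blob
q=np.array([.5455,.232,.100]);print(proj(s,q),proj(s,q+[.036,.0,0]),proj(s,q-[.036,0,0]))
cv2.imwrite("pics/s3.png",cv2.resize(cv2.cvtColor(s["img"][180:260,160:240],cv2.COLOR_RGB2BGR),None,fx=7,fy=7,interpolation=cv2.INTER_NEAREST))
E
```

```text
yaw 91.81 {'position': [0.547, 0.162, 0.161], 'joint_pos': [0.539, 0.515, -1.174, 1.646, 0.489, 1.313, 0.884], 'ft_force': [0.093, 0.275, 0.099], 'wrist_torque': [0.104, -0.143, 0.043], 'finger_gap': 0.045, 'clock': 12.475}
[187 183] [193 207] (array([0.5413, 0.2292, 0.0746, 0.0154]), 3.4)
[0.54275034 0.22966623 0.1       ]
[197.38849128 217.03564241] [187.25286388 213.56704266] [207.80371326 220.59992461]
```

View pics/s3.png

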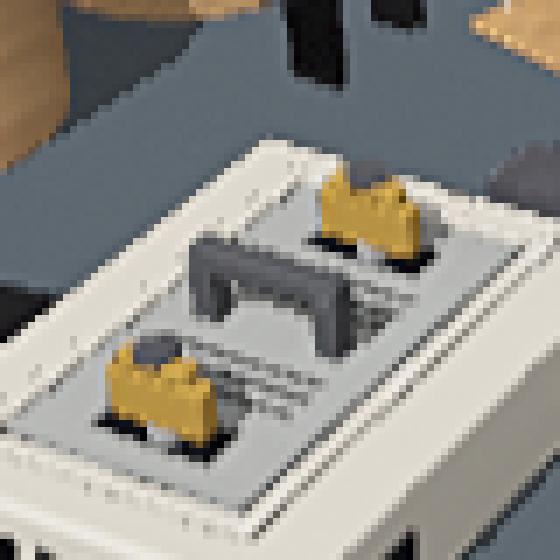

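Both wings, at crop (165,395) and (370,210), lie along their slots. The handle top middle is at crop (270,268), which agrees with the top view at about (0.542, 0.230). I grip it.

>>> drive_tool([
  [-2,30,0],
  [-5,60,0],
  [-5,68,0],
  [-5,68,0],
  [-5,68,-20],
  [-5,68,-45],
  [-5,68,-70],
  [-5,68,-82],
  [-5,68,-87],
  [-5,68,-87],
  [-5,68,-87],
  [-5,68,-87],
], gripper=[45,45,45,45,45,45,45,45,45,45,45,45], roll=[0.7,0.7,0.7,0.7,0.7,0.7,0.7,0.7,0.7,0.7,0.7,0.7])

```text
clock: 14.08
position: [0.5422, 0.2301, 0.0752]
tool_rot: [0.0, -0.022, 1.0, 0.0]
ft_force: [1.1, 0.3, 0.4]
finger_gap: 0.0446
gripper_force: 0.0
```

>>> drive_tool([
  [0,0,0],
  [0,0,0],
  [0,0,0],
  [0,0,0],
  [0,0,0],
  [0,0,0],
  [0,0,0],
], gripper=[0,0,0,0,0,0,0], roll=[0,0,0,0,0,0,0])

```text
clock: 14.95
position: [0.5418, 0.2302, 0.0746]
tool_rot: [0.0, -0.022, 1.0, 0.0]
ft_force: [-0.6, 1.5, -0.7]
finger_gap: 0.0137
gripper_force: 30.0
```

>>> drive_tool([
  [0,0,4],
  [0,0,10],
  [0,0,17],
  [0,0,25],
  [0,0,33],
  [0,0,41],
  [0,0,50],
  [0,0,60],
  [0,0,70],
  [0,0,80],
  [0,0,85],
  [0,0,85],
], gripper=[0,0,0,0,0,0,0,0,0,0,0,0], roll=[0,0,0,0,0,0,0,0,0,0,0,0])

```text
clock: 16.45
position: [0.542, 0.2301, 0.1599]
tool_rot: [0.0, -0.022, 1.0, 0.0]
ft_force: [-0.1, 0.8, -4.5]
finger_gap: 0.0137
gripper_force: 30.0
```

```bash
python3 st.py; python3 - <<'E'
from m import *
c=shot("top"); hsv=cv2.cvtColor(c["img"],cv2.COLOR_RGB2HSV)
cork=cv2.inRange(hsv,(8,50,60),(25,255,255))
for k in blobs(c,cork,500,(275,140,400,245)): print("mat",rect(c,k,.005))
s=shot("side"); cv2.imwrite("pics/s4.png",s["img"][110:290,110:310,::-1].repeat(3,0).repeat(3,1))
E
```

```text
yaw 92.51 {'position': [0.542, 0.23, 0.16], 'joint_pos': [0.384, 0.554, -1.153, 1.6, 0.518, 1.33, 0.774], 'ft_force': [-0.07, 0.838, -4.477], 'wrist_torque': [0.113, -0.106, 0.01], 'finger_gap': 0.014, 'clock': 16.45}
mat (array([ 0.5595, -0.2223,  0.2809,  0.2001]), 75.5)
```

View pics/s4.png

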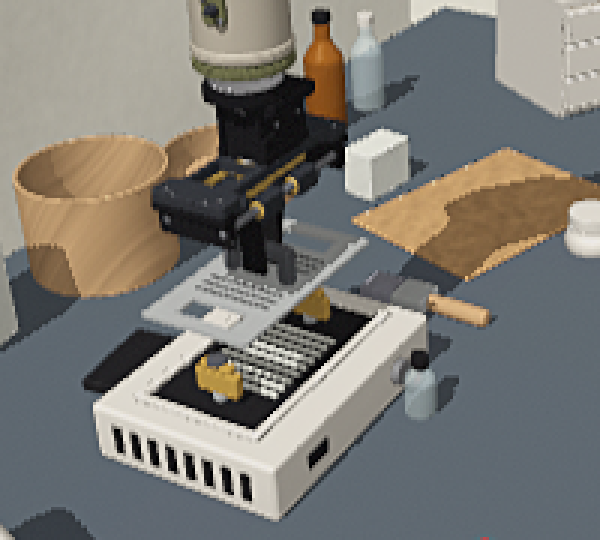

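The cover is up and level at crop (250,285), clear of the wings. Now I carry it to the mat centre (0.5595, -0.222), turning −17° to line up with the mat.

>>> drive_tool([
  [0,-10,0],
  [1,-30,0],
  [2,-60,0],
  [4,-95,0],
  [5,-130,0],
  [7,-165,0],
  [8,-200,0],
  [9,-235,0],
  [11,-270,0],
  [12,-305,0],
  [13,-340,0],
  [14,-370,0],
], gripper=[0,0,0,0,0,0,0,0,0,0,0,0], roll=[0,-1,-2,-4,-5,-7,-8,-9,-11,-12,-13,-14])

```text
clock: 18.05
position: [0.5554, -0.1423, 0.1593]
tool_rot: [-0.0, 0.101, 0.995, -0.0]
ft_force: [0.6, -0.3, -3.8]
finger_gap: 0.0136
gripper_force: 30.0
```

>>> drive_tool([
  [1,-25,0],
  [2,-45,0],
  [3,-62,0],
  [4,-75,0],
  [4,-82,0],
  [4,-82,0],
  [4,-82,-15],
  [4,-82,-35],
  [4,-82,-55],
  [4,-82,-75],
  [4,-82,-90],
  [4,-82,-100],
], gripper=[0,0,0,0,0,0,0,0,0,0,0,0], roll=[-1,-2,-3,-3,-3,-3,-3,-3,-3,-3,-3,-3])

```text
clock: 19.55
position: [0.5597, -0.2219, 0.0585]
tool_rot: [-0.0, 0.126, 0.992, 0.0]
ft_force: [0.9, 1.0, -3.3]
finger_gap: 0.0135
gripper_force: 30.0
```

```bash
python3 st.py
```

```text
yaw 75.51 {'position': [0.56, -0.222, 0.058], 'joint_pos': [1.041, 0.638, -0.982, 1.661, 0.571, 1.158, 1.229], 'ft_force': [0.864, 1.036, -3.311], 'wrist_torque': [0.095, -0.12, 0.021], 'finger_gap': 0.014, 'clock': 19.55}
```

>>> drive_tool([
  [0,0,-8],
  [0,0,-16],
  [0,0,-23],
  [0,0,-29],
  [0,0,-33],
  [0,0,-35],
  [0,0,-36],
  [0,0,-37],
  [0,0,-38],
  [0,0,-39],
  [0,0,-39],
  [0,0,-39],
], gripper=[0,0,0,0,0,0,0,0,0,0,0,0], roll=[0,0,0,0,0,0,0,0,0,0,0,0])

```text
clock: 21.05
position: [0.5599, -0.2221, 0.0206]
tool_rot: [0.0, 0.126, 0.992, 0.0]
ft_force: [0.4, -0.1, -3.1]
finger_gap: 0.0133
gripper_force: 30.0
```

>>> drive_tool([
  [0,0,-0.5],
  [0,0,-1],
  [0,0,-1.5],
  [0,0,-2],
  [0,0,-2],
  [0,0,-2],
], gripper=[0,0,0,0,0,0], roll=[0,0,0,0,0,0])

```text
clock: 21.8
position: [0.5599, -0.222, 0.0195]
tool_rot: [-0.0, 0.126, 0.992, -0.0]
ft_force: [-6.0, 1.2, 8.8]
finger_gap: 0.0136
gripper_force: 30.0
```

The cover touches down at the expected height, so I release it and lift straight up.

>>> drive_tool([
  [0,0,1],
  [0,0,1],
  [0,0,1],
  [0,0,1],
  [0,0,15],
  [0,0,40],
  [0,0,80],
  [0,0,130],
  [0,0,180],
  [-40,0,200],
  [-90,-10,200],
  [-140,-30,200],
], gripper=[45,45,45,45,45,45,45,45,45,45,45,45], roll=[0,0,0,0,0,0,0,0,0,0,0,0])

```text
clock: 23.3
position: [0.4191, -0.2513, 0.2192]
tool_rot: [0.0, 0.125, 0.992, -0.0]
ft_force: [-1.0, -0.7, 1.5]
finger_gap: 0.0449
gripper_force: 0.0
```

>>> drive_tool([
  [0,-50,0],
  [0,-100,0],
  [0,-150,0],
  [0,-200,0],
  [0,-220,0],
  [0,-220,0],
  [0,-220,0],
  [0,-220,0],
], gripper=[45,45,45,45,45,45,45,45], roll=[0,0,0,0,0,0,0,0])

```text
clock: 24.3
position: [0.4203, -0.4708, 0.2192]
tool_rot: [0.0, 0.125, 0.992, -0.0]
ft_force: [0.1, -0.1, 0.4]
finger_gap: 0.0454
gripper_force: 0.0
```

```bash
python3 st.py; python3 - <<'E'
from m import *
c=shot("top"); hsv=cv2.cvtColor(c["img"],cv2.COLOR_RGB2HSV)
m=cv2.inRange(hsv,(0,0,150),(180,45,255))
for k in blobs(c,m,300,(285,155,385,232)): print("cover",rect(c,k,.009))
s=shot("side"); 
a=cv2.resize(c["img"][130:250,130:390],None,fx=3,fy=3)[...,::-1]; b=s["img"][150:270,130:390,::-1]
cv2.imwrite("pics/fin.png",np.vstack([cv2.resize(a,(624,288)),cv2.resize(b,(624,288))]))
E
```

```text
yaw 75.61 {'position': [0.42, -0.471, 0.219], 'joint_pos': [1.486, 0.54, -1.025, 1.409, 0.46, 1.445, 1.79], 'ft_force': [0.066, -0.071, 0.427], 'wrist_torque': [-0.013, -0.14, -0.011], 'finger_gap': 0.045, 'clock': 24.3}
cover (array([ 0.5632, -0.2217,  0.2011,  0.11  ]), 75.5)
```

View pics/fin.png

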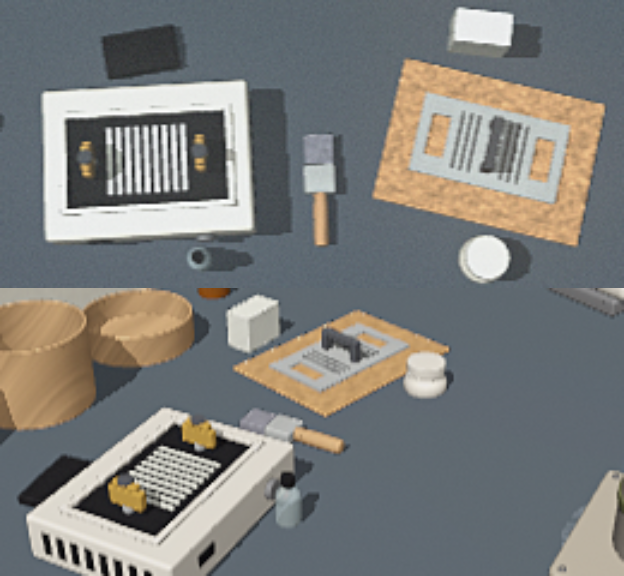

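The cover lies flat with its handle up at (490,148), within 4 mm of the mat's middle. Both wings, at (86,160) and (200,152), lie along their slots, and the bystanders have not moved. I hand the job in.

```bash
python3 -c "
from station import env
print(env.close_job())"
```

```text
the job is handed in; nothing more can be done
None
```

I loosened both thumbscrews (left, then right), laid the steel cover flat and handle up within 4 mm of the cork mat's middle, let it go, and handed the job in at about 24 s; no verdict was returned.

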